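# Find the tray lock's hidden notch and tip the plate into the pick-up corner

## Task

The tilting tray on the repair bench is locked level: turn the lock knob clockwise (seen from above), slowly enough to feel its drag dip as it settles into the hidden release notch, then press the tray's thumb tab all the way down so that the round white plate slides into the tray's low corner by the tab and rests there. The tray must stay tipped when you let go. Do not force the tray, do not touch the plate, and leave the jar, phone and screwdriver where they are.

Things in the scene. Friction and masses are not known exactly. Their poses are not given: they have to be found in the camera images.
- stand: The fixture, fixed to the bench: steel base plate 260 x 345 x 8 mm, tray on a pivot, lock. Origin on the bench below the middle of the pivot line, which is 85 mm above the bench. Its +x points from the pivot to the thumb tab (roughly towards the robot), +y along the pivot line to the lock's side, +z up. Posts at y = +-117 mm, tops 96 mm high. Grey lock housing, 60 mm high: x = 62 to 150, y = 95 to 205 mm.
- lock_pin (a point): Foot of a pin on the tray's side bar (10 mm wide, top 92 mm above the bench; it runs from the tray along x = 50 mm of the stand to y = 161 mm and sinks with the tray). The pin stands on a disc on the knob's shaft, hidden in the housing, and keeps the tray level unless the disc's slot is below it.
- knob (a joint): Lock knob angle (rad), 0 to 2.4 between stops, growing clockwise seen from above. Starts at 0 to 0.3. The release notch lies at one value between 0.7 and 1.5, new every time. Turning takes about 0.12 N m (2 to 3 N at 50 mm). The tray is free only within about 0.12 rad of the notch's bottom. The knob stays where it is left; if the notch was passed it can be turned back.
- knob_axis (a point): Point on the knob's vertical axis, 84 mm above the bench; from the stand: x = 90, y = 150 mm. Feel of the notch: about 0.2 rad before its bottom the drag vanishes and the knob runs ahead by itself to the bottom (spring detent); some 0.4 N m (8 N at 50 mm) would then drive it out again.
- pointer_end (a point): Outer end of the knob's pointer bar, 64 mm from the axis, 84 mm above the bench. The knob is a black bar 86 mm long, 16 mm wide and upright-sided (68 to 100 mm above the bench), reaching 64 mm from the axis on this side and 22 mm on the other, on a 42 mm round foot; it may be pushed on its side or pinched across its 16 mm.
- tray (a joint): Tilt of the tray (rad): 0 level, 0.42 fully tipped with the tab down (hard stop). The pivot is stiff (0.25 N m, about 2 N at the tab) and holds any angle. While locked the tray gives less than 0.1 rad under a light press (10 N). The plate starts to slide at about 0.1 to 0.15 rad.
- tab_press (a point): Point on the flat top face of the aluminium thumb tab (36 mm wide, 10 mm thick, sticking out about 40 mm from the tray's +x corner), 133 mm from the pivot line and 2 mm above it, 15 mm short of the tab's end: press here, downward. It moves in an arc about the pivot line, sinking 54 mm and moving 11 mm towards the pivot line when the tray is fully tipped.
- low_corner (a point): Point on the floor of the square black tray (150 mm outside, walls and floor 4 mm thick, rim 14 mm above the pivot; set cornerwise, corners on the stand's +-x and +-y), 51 mm from the pivot line towards the tab, where the plate's centre lies when it touches both walls of the low corner.
- plate: Round white opal-glass plate, 70 mm across, 5 mm thick, about 45 g, lying loose on the tray floor. Origin at the centre of its underside.
- jar: Closed grey-lidded jar, 56 mm across, 60 mm tall, a bystander. Origin at the centre of its underside.
- phone: Flat dark phone-sized slab, 150 x 73 x 9 mm, a bystander lying on the bench. Origin at the centre of its underside, long side along its x.
- driver: Screwdriver 170 mm long lying on the bench, a bystander.
There are look-alikes about, which are no part of the job. What is meant by the plate is not black, and is the smaller of those in its own colour.

How it is judged:
By the outcome, as a careful person would: the job done as asked, in the order asked, and still so for the second after the job is handed in, with the robot touching nothing.
It also fails if it takes over 67 s, if anything falls off the work surface, if the arm or the gripper's body presses on something with over 40 N, if the wrist force passes 120 N, or if a joint passes its speed limit or range.

## Robot

A 6-joint arm with a two-finger parallel gripper is mounted at the origin on the work surface. World frame = base frame: x ahead of the robot, y to its left, z up, the work surface at z = 0. Lengths are in m, angles in rad, forces in N, time in s.
With the tool pointing down it reaches from about 0.25 to 0.775 m from the base axis. Payload 4 kg.
Tool frame: the origin (TCP) lies midway between the tips of the shut fingers; the grasp point (between the pads) lies 19 mm behind it; z points along the fingers, x is the direction in which the jaws open and shut, and the axes are right-handed (so a half turn about z gives the same grasp; the last joint's range is limited). The gripper opens to 94 mm and grips with 3 to 60 N. Pads are 16 mm wide; open, the fingers measure 119 mm over their backs; the gripper's body (75 mm by 177 mm) begins 78 mm behind the grasp point.
Start: joints at [1.22, 0.087, 1.371, -0, 1.684, -0.103], TCP at [0.135, 0.533, 0.206] pointing down, gripper open.
Joint ranges: [-3.1, 3.1], [-0.76, 2.03], [0.27, 2.55], [-1.08, 4.22], [0.17, 2.65], [-2.57, 2.57]. Speed limits (rad/s): [2.79, 2.79, 3.14, 3.14, 3.14, 3.14].

## Interface

Orientations are given as [roll, pitch, yaw] about the fixed x, y, z axes, in that order (R = Rz(yaw) Ry(pitch) Rx(roll)).
In Python, from bench import * gives the robot as it stands.
- The arm moves only by the tool send_rows, never from a script. Its argument "rows" is one flat list of numbers, 7 for each row, row after row: the shift along the world's x, y, z in mm, then the turn, a rotation vector about the world's x, y, z in degrees, then the opening, from 0 (shut) to 1 (fully open). A call has exactly 8 rows; each row shifts and turns the commanded pose from where the row before left it; what a row does not reach is not made up. A row lasts 1/8 s, in which the tool goes at most 62.5 mm and 10.7 degrees, less where a joint would pass 70% of its speed; a pose out of reach is approached as far as the arm can. A call is refused whole if a number of a shift passes 62.5 or a number of a turn 10.7, either way. A call with a gripper value outside its range is refused whole. The fingers move at their own pace and stop on an object; the grip force is fixed at half the most. Time passes only in rows, so rows that do not move let the fingers close, or fill a call up. It gives the time, the measured TCP pose, the force and the opening at its end, in the units of the state.
- get_obs(): the state, without advancing time (a new reading comes with each control period).
- snapshot(name): name is "scene" or "top" or "wrist"; returns a dict with "color" (480x640x3 uint8, red, green, blue), "intrinsics" (3x3 intrinsics, pixels), "distortion" ([k1, k2, p1, p2, k3] as OpenCV has them; the pictures are not rectified), "rvec" (rotation vector, rad) and "tvec" (3), from world to camera coordinates, as OpenCV has them; the wrist camera has in their place "T_tool_cam" (4x4, takes a point from camera to tool coordinates, whose origin is the TCP and whose axes are the tool frame's). Camera axes: x right, y down, z forward; pixel columns grow to the right and rows downward; lengths in m; the calibration is good to about 2 mm. A picture is of the moment at which its call begins: read the wrist's pose just before it. There is no depth.
- close_job(): hands the job in, once; it reports no verdict.
The state is a dict: "time": time; "joint_positions": joint angles; "qvel": joint speeds; "joint_torque": joint torques, N m; "tool_pos": TCP position; "ee_rot": TCP orientation; "wrist_force": force on the tool from outside, world axes, zero at the start; "wrist_torque": the same for the moment, N m; "width": finger opening in m.
Only numpy, scipy, OpenCV 4.12 (cv2) and the standard library are available. Lean on these libraries where they do the work, as an engineer would, in place of code of your own. Each camera call takes 0.05 s, during which the arm holds its last target.

## Working session

There is one attempt and no reset: what is moved stays moved. The work goes in short steps, Python scripts to look and compute and a tool call to move; the robot and the scene stay as the last step left them, time stands still between calls to the robot, and variables do not carry over. Pictures are saved under pics/ and viewed, and the job is handed in when it is done.

Besides the shell and the picture viewer there is one more tool, called after ">>>" as name(argument=value, ...) on one line, values as JSON. send_rows: Moves the arm, as the interface text tells. Its arguments: {"type":"object","properties":{"rows":{"type":"array","items":{"type":"number"}}},"required":["rows"]}

```bash
mkdir -p pics; ls
cat > h.py <<'E'
from bench import *
import numpy as np, cv2
def save(n,f):
    s=snapshot(n); cv2.imwrite('pics/'+f,s['color'][:,:,::-1]); return s
def cam(s,T=None):
    if 'rvec' in s:
        R=cv2.Rodrigues(np.array(s['rvec'],float))[0]; t=np.array(s['tvec'],float).ravel()
        return R,t
def ray(s,px,z):
    R,t=cam(s); p=cv2.undistortPoints(np.array(px,float).reshape(-1,1,2),np.array(s['intrinsics']),np.array(s['distortion'])).reshape(-1,2)
    d=np.c_[p,np.ones(len(p))]@R; c=-R.T@t
    return c+d*((z-c[2])/d[:,2])[:,None]
def proj(s,P):
    return cv2.projectPoints(np.array(P,float).reshape(-1,1,3),np.array(s['rvec'],float),np.array(s['tvec'],float),np.array(s['intrinsics']),np.array(s['distortion']))[0].reshape(-1,2)
E
python3 - <<'E'
from h import *
import pickle
print(get_obs())
for n in("scene","top"):
    s=save(n,n+'0.png'); pickle.dump(s,open(n+'0.pkl','wb'))
    R,t=cam(s); print(n,-R.T@t)
E
```

```text
pics
{'time': 0.0, 'joint_positions': array([ 1.21986738e+00,  8.79505473e-02,  1.37223566e+00, -1.09886076e-05,
        1.68361526e+00, -1.03089132e-01]), 'qvel': array([ 0.00059085, -0.00028307, -0.00078339, -0.00135385, -0.0018172 ,
       -0.00021108]), 'joint_torque': array([-4.98987254e-05, -3.40170264e+01, -3.02433550e+01,  7.18436809e-02,
        3.29012051e-02, -2.00034065e-04]), 'tool_pos': array([0.1347325 , 0.53267324, 0.20431606]), 'ee_rot': array([-3.14137621e+00,  2.19821321e-03,  1.32295552e+00]), 'wrist_force': array([ 0.12794198,  0.04405183, -0.61668295]), 'wrist_torque': array([ 0.03400554, -0.00371612,  0.03275772]), 'width': 0.09432076823542228}
scene [1.08561139 0.08853071 0.8345389 ]
top [0.50864263 0.0379373  1.02709541]
```

View pics/top0.png

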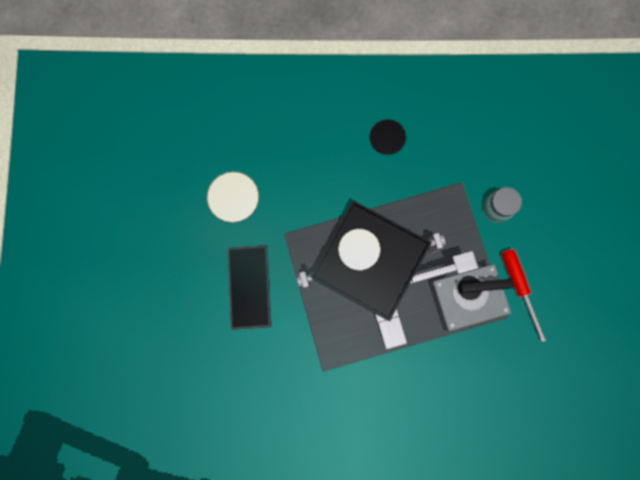

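View pics/scene0.png

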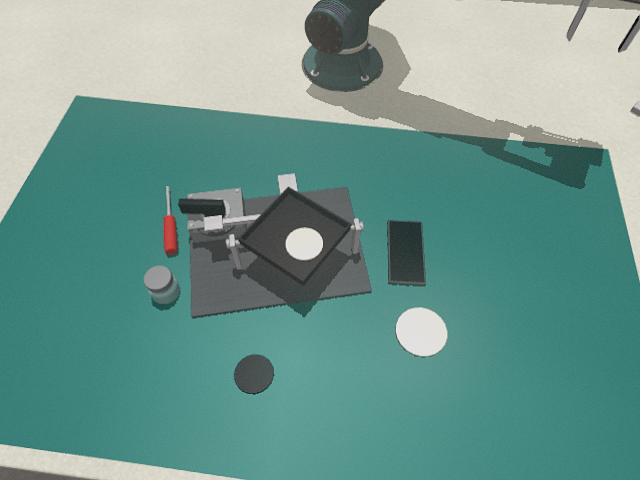

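Run:
```python
import pickle
from h import *
s=pickle.load(open('top0.pkl','rb')); c=s['color'][:,:,::-1]
hsv=cv2.cvtColor(c,cv2.COLOR_BGR2HSV)
m=((hsv[:,:,1]<110)).astype(np.uint8); m[:170]=0;m[380:]=0;m[:,:275]=0;m[:,515:]=0
cs,_=cv2.findContours(m,cv2.RETR_EXTERNAL,cv2.CHAIN_APPROX_NONE); k=max(cs,key=cv2.contourArea)
a=cv2.approxPolyDP(k,6,True).reshape(-1,2); print(a)
crop=cv2.resize(c[170:380,270:560],None,fx=2.75,fy=2.75,interpolation=cv2.INTER_CUBIC); cv2.imwrite('pics/crop0.png',crop)
s2=pickle.load(open('scene0.pkl','rb'));cv2.imwrite('pics/crop1.png',cv2.resize(s2['color'][160:320,150:380,::-1],None,fx=3.4,fy=3.4,interpolation=cv2.INTER_CUBIC))
px=[(286,235),(463,183),(508,317),(323,370)]
P=ray(s,px,.008);print(P)
print([np.linalg.norm(P[i]-P[(i+1)%4]) for i in range(4)])
```

```text
[[462 183]
 [371 209]
 [353 201]
 [343 217]
 [285 233]
 [323 370]
 [510 313]
 [503 288]
 [514 288]
 [488 262]]
[[ 0.66315422  0.12821873  0.008     ]
 [ 0.76349764 -0.1978109   0.008     ]
 [ 0.51890396 -0.2718626   0.008     ]
 [ 0.42117856  0.05701936  0.008     ]]
[np.float64(0.3411218638011142), np.float64(0.2555576765776387), np.float64(0.34309414954408357), np.float64(0.2522331666962067)]
```

View pics/crop0.png

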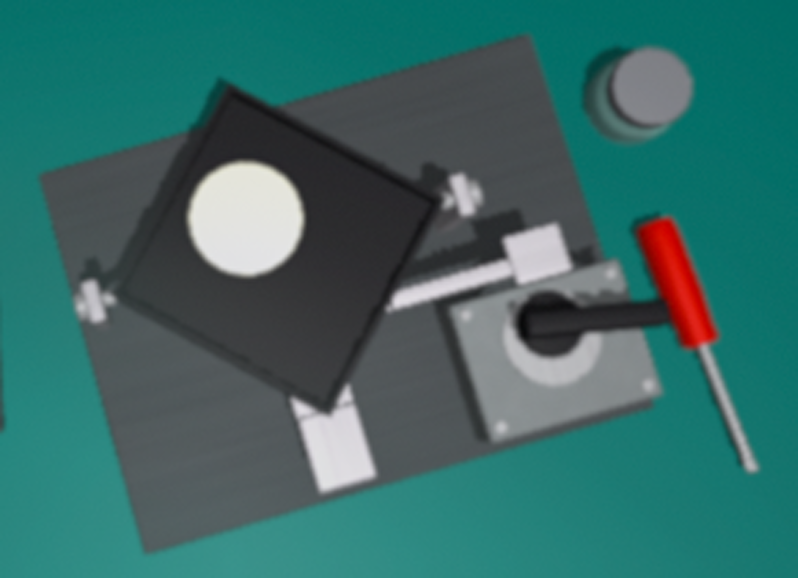

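View pics/crop1.png

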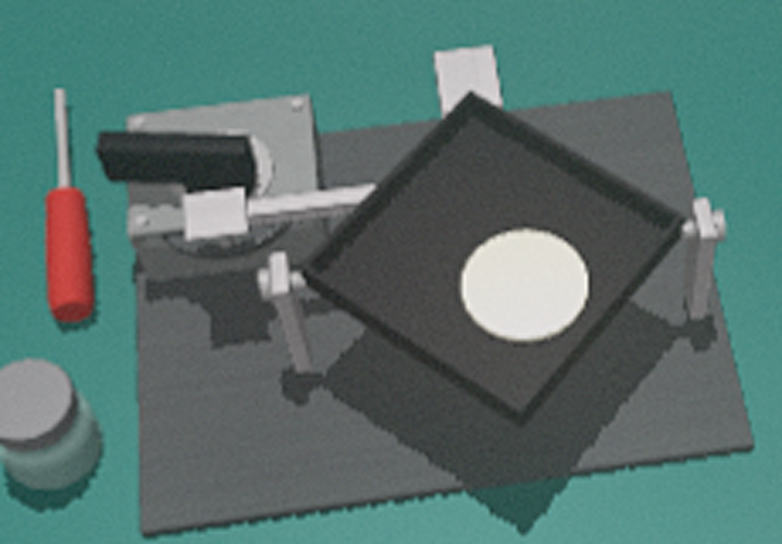

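```bash
cat > fit.py <<'E'
import pickle
from h import *
s=pickle.load(open('top0.pkl','rb'))
L=[((92,300),(0,-117,96)),((463,193),(0,117,96)),((450,303),(62,95,60)),((618,262),(62,205,60)),((660,396),(150,205,60)),((490,440),(150,95,60)),((320,492),(148,-18,87)),((376,475),(148,18,87))]
A=[];B=[]
for p,q in L:
    P=ray(s,[np.array(p)/2.75+(270,170)],q[2]/1000)[0]
    A.append(q);B.append(P)
A=np.array(A)[:,:2]/1000;B=np.array(B)[:,:2]
a=A-A.mean(0);b=B-B.mean(0)
th=np.arctan2((a[:,0]*b[:,1]-a[:,1]*b[:,0]).sum(),(a*b).sum())
R=np.array([[np.cos(th),-np.sin(th)],[np.sin(th),np.cos(th)]]);t=B.mean(0)-R@A.mean(0)
def W(x,y,z): return np.r_[R@[x/1e3,y/1e3]+t,z/1e3]
if __name__=='__main__':
    print(th,np.degrees(th),t); print(((A@R.T+t)-B)*1000)
    ax=W(90,150,84);print('axis',ax,'tab',W(133,0,87),'low',W(51,0,85),'pin',W(50,161,92))
    # knob pointer: end in crop (670,312) top z=.1
    for n,z,p in(('top',.1,np.array([(670,312)])/2.75+(270,170)),):
        P=ray(s,p,z)[0];v=R.T@(P-ax)[:2];print('ptr',P,v*1000,np.degrees(np.arctan2(v[0],v[1])),np.hypot(*v))
    s2=pickle.load(open('scene0.pkl','rb'))
    print('scene: ptr crop px',(proj(s2,[ax,W(90,214,100)])-(150,160))*3.4)
    for p in[(98,134),(103,150)]:
        P=ray(s2,np.array([p])/3.4+(150,160),.1)[0];v=R.T@(P-ax)[:2];print('ptr2',P,v*1000)
    # plate, jar,driver
    for n,z,p in(('plate',.09,(246,218)),('jar',.06,(652,87))):
        P=ray(s,[np.array(p)/2.75+(270,170)],z)[0];print(n,P,(R.T@(P[:2]-t))*1000)
    for p in[(655,222),(700,345),(640,225),(680,345),(752,468)]:
        P=ray(s,[np.array(p)/2.75+(270,170)],.02)[0];print('drv',P,(R.T@(P[:2]-t))*1000)
E
python3 fit.py
```

```text
-2.8559121269314725 -163.63171153340363 [ 0.61019576 -0.02254727]
[[ 1.34303348 -0.0425167 ]
 [-0.28102714 -0.02741974]
 [-1.63100159  1.10397705]
 [ 2.44924911  0.010576  ]
 [ 0.57948656 -1.93912554]
 [-1.94472375 -0.63594208]
 [-0.09066371  1.29940894]
 [-0.42435296  0.23104207]]
axis [ 0.56611503 -0.19183072  0.084     ] tab [ 0.48258624 -0.06002806  0.087     ] low [ 0.56126279 -0.0369196   0.085     ] pin [ 0.60759374 -0.19111247  0.092     ]
ptr [ 0.57249178 -0.25490491  0.1       ] [11.6566576  62.31483779] 10.595338516488043 0.06339571496468305
scene: ptr crop px [[213.24719333 154.03341875]
 [ 92.3899493  150.50200202]]
ptr2 [ 0.57253509 -0.25345697  0.1       ] [11.20705725 60.93778377]
ptr2 [ 0.5829923  -0.24748593  0.1       ] [-0.50902147 58.15570466]
plate [ 0.62757907 -0.003466    0.09      ] [-22.05606414 -13.40910988]
jar [ 0.71760812 -0.2610606   0.06      ] [-35.84338982 259.11633825]
drv [ 0.6365232  -0.27261187  0.02      ] [ 45.21043836 247.34886041]
drv [ 0.55703441 -0.29836251  0.02      ] [128.73435588 249.6550546 ]
drv [ 0.63445163 -0.26293066  0.02      ] [ 44.46977437 237.47623572]
drv [ 0.55684673 -0.28572706  0.02      ] [125.35362202 237.47883008]
drv [ 0.47975989 -0.32750982  0.02      ] [211.090961   255.84425287]
```

>>> send_rows(rows=[28.7,-48.4,0,0,0,1.25,0,28.7,-48.4,0,0,0,1.25,0,28.7,-48.4,0,0,0,1.25,0,28.7,-48.4,0,0,0,1.25,0,28.7,-48.4,0,0,0,1.25,0,28.7,-48.4,0,0,0,1.25,0,28.7,-48.4,0,0,0,1.25,0,28.7,-48.4,0,0,0,1.25,0])

```text
time: 1.1
tool_pos: [0.3649, 0.1443, 0.2052]
ee_rot: [3.141, -0.0, 1.498]
wrist_force: [0.6, 0.2, 0.5]
width: 0.0176
```

>>> send_rows(rows=[28.7,-48.4,0,0,0,1.25,0,28.7,-48.4,0,0,0,1.25,0,28.7,-48.4,0,0,0,1.25,0,28.7,-48.4,0,0,0,1.25,0,28.7,-48.4,0,0,0,1.25,0,28.7,-48.4,0,0,0,1.25,0,28.7,-48.4,0,0,0,1.25,0,0,0,0,0,0,0,0])

```text
time: 2.1
tool_pos: [0.5657, -0.1958, 0.2025]
ee_rot: [-3.138, -0.002, 1.646]
wrist_force: [-0.0, 0.3, -0.4]
width: 0.0004
```

>>> send_rows(rows=[14,-23,0,0,0,1,0,13.5,-22.3,0,0,0,0.5,0,0,0,-20,0,0,0,0,0,0,-20,0,0,0,0,0,0,-20,0,0,0,0,0,0,-10,0,0,0,0,0,0,0,0,0,0,0,0,0,0,0,0,0,0])

```text
time: 3.1
tool_pos: [0.5933, -0.238, 0.1367]
ee_rot: [3.14, 0.001, 1.677]
wrist_force: [-0.3, -0.3, 0.0]
width: 0.0009
```

Run:
```python
from h import *
import pickle
o=get_obs();print(o['tool_pos'],o['ee_rot'],o['wrist_force'],o['joint_positions'])
save('wrist','w1.png'); s=save('top','t1.png')
a=s['color'][170:380,370:640,::-1];cv2.imwrite('pics/t1c.png',cv2.resize(a,None,fx=2.75,fy=2.75))
```

```text
[ 0.5933377  -0.23796738  0.13669326] [3.14010481e+00 7.93468860e-04 1.67675092e+00] [-0.2796132  -0.32740216  0.03420553] [-4.70157905e-01  3.05344073e-01  1.25107302e+00  1.45151751e-04
  1.58349561e+00 -2.14690745e+00]
```

View pics/w1.png

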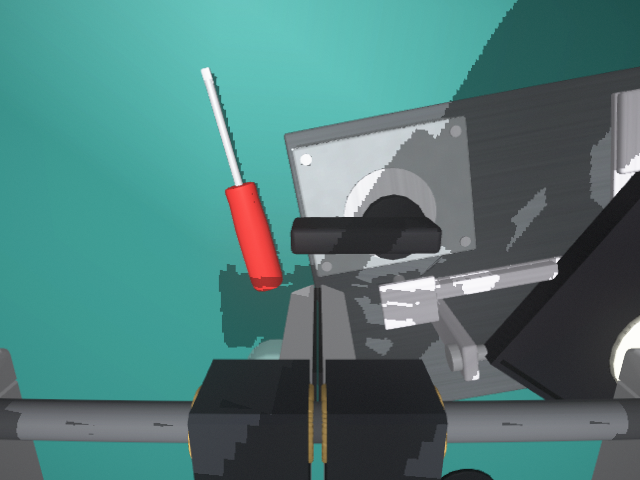

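View pics/t1c.png

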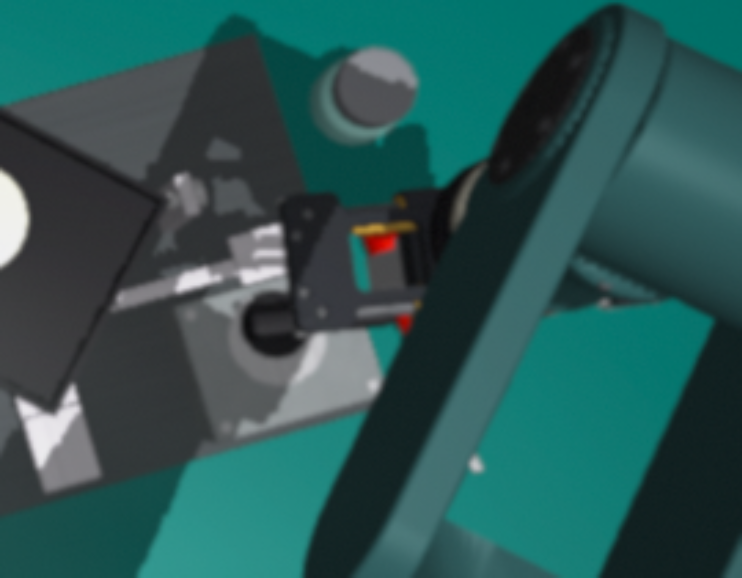

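>>> send_rows(rows=[0,-2,-15,0,0,0,0,0,-1,-15,0,0,0,0,0,0,-15,0,0,0,0,0,0,-14,0,0,0,0,-1,0,0,0,0,0,0,-1,0,0,0,0,0,0,-1,0,0,0,0,0,0,0,0,0,0,0,0,0])

```text
time: 4.2
tool_pos: [0.5908, -0.2413, 0.0774]
ee_rot: [3.139, 0.001, 1.676]
wrist_force: [2.5, 0.1, 0.0]
width: 0.0007
```

```bash
cat > arc.py <<'E'
from fit import *
ax=W(90,150,84)[:2]
def pos(f,r=.0515,d=.0195):
    u=np.array([np.cos(f),np.sin(f)]);n=np.array([-u[1],u[0]]);return ax+r*u+d*n
E
python3 - <<'E'
from arc import *
f=np.radians(-84.0);print(pos(f))
st=[.03]*8+[.12]*10
for k in st:
    d=(pos(f-k)-pos(f))*1000; f-=k; print(round(np.degrees(f),1),d.round(2), (d/8).round(2),np.degrees(k).round(2),np.degrees(k/8).round(2),pos(f).round(4))
E
```

```text
[ 0.59089142 -0.24101029]
-85.7 [-1.49 -0.72] [-0.19 -0.09] 1.72 0.21 [ 0.5894 -0.2417]
-87.4 [-1.51 -0.68] [-0.19 -0.08] 1.72 0.21 [ 0.5879 -0.2424]
-89.2 [-1.53 -0.63] [-0.19 -0.08] 1.72 0.21 [ 0.5864 -0.243 ]
-90.9 [-1.55 -0.58] [-0.19 -0.07] 1.72 0.21 [ 0.5848 -0.2436]
-92.6 [-1.56 -0.54] [-0.2  -0.07] 1.72 0.21 [ 0.5833 -0.2442]
-94.3 [-1.58 -0.49] [-0.2  -0.06] 1.72 0.21 [ 0.5817 -0.2447]
-96.0 [-1.59 -0.44] [-0.2  -0.06] 1.72 0.21 [ 0.5801 -0.2451]
-97.8 [-1.6 -0.4] [-0.2  -0.05] 1.72 0.21 [ 0.5785 -0.2455]
-104.6 [-6.51 -1.1 ] [-0.81 -0.14] 6.88 0.86 [ 0.572  -0.2466]
-111.5 [-6.6  -0.31] [-0.82 -0.04] 6.88 0.86 [ 0.5654 -0.2469]
-118.4 [-6.59  0.48] [-0.82  0.06] 6.88 0.86 [ 0.5588 -0.2464]
-125.3 [-6.48  1.27] [-0.81  0.16] 6.88 0.86 [ 0.5523 -0.2451]
-132.1 [-6.28  2.04] [-0.79  0.25] 6.88 0.86 [ 0.546  -0.2431]
-139.0 [-5.99  2.77] [-0.75  0.35] 6.88 0.86 [ 0.54   -0.2403]
-145.9 [-5.62  3.47] [-0.7   0.43] 6.88 0.86 [ 0.5344 -0.2369]
-152.8 [-5.16  4.12] [-0.65  0.51] 6.88 0.86 [ 0.5293 -0.2327]
-159.6 [-4.63  4.71] [-0.58  0.59] 6.88 0.86 [ 0.5246 -0.228 ]
-166.5 [-4.04  5.23] [-0.5   0.65] 6.88 0.86 [ 0.5206 -0.2228]
```

>>> send_rows(rows=[-1.5,-0.7,0,0,0,-1.72,0,-1.5,-0.7,0,0,0,-1.72,0,-1.5,-0.6,0,0,0,-1.72,0,-1.6,-0.6,0,0,0,-1.72,0,-1.6,-0.5,0,0,0,-1.72,0,-1.6,-0.5,0,0,0,-1.72,0,-1.6,-0.4,0,0,0,-1.72,0,-1.6,-0.4,0,0,0,-1.72,0])

```text
time: 5.2
tool_pos: [0.5772, -0.2454, 0.0764]
ee_rot: [-3.141, -0.0, 1.434]
wrist_force: [2.2, 0.8, 0.9]
width: 0.0002
```

>>> send_rows(rows=[-0.81,-0.14,0,0,0,-0.86,0,-0.81,-0.14,0,0,0,-0.86,0,-0.81,-0.14,0,0,0,-0.86,0,-0.81,-0.14,0,0,0,-0.86,0,-0.81,-0.14,0,0,0,-0.86,0,-0.81,-0.14,0,0,0,-0.86,0,-0.81,-0.14,0,0,0,-0.86,0,-0.81,-0.14,0,0,0,-0.86,0])

```text
time: 6.2
tool_pos: [0.5705, -0.2466, 0.0764]
ee_rot: [-3.141, -0.0, 1.315]
wrist_force: [0.0, 0.2, 0.1]
width: 0.0007
```

Run:
```python
from h import *
for i in range(3):
    o=get_obs();print(o['tool_pos'],o['wrist_force'],o['wrist_torque'])
    save('wrist','w2.png')
save('scene','s2.png')
```

```text
[ 0.57053751 -0.24661355  0.07638412] [0.03040311 0.24457452 0.0631481 ] [ 0.02714986 -0.07849495 -0.01244093]
[ 0.57052888 -0.24662446  0.07642125] [ 0.90932505 -0.45375866 -0.52960168] [-0.02426034  0.02853313 -0.02234689]
[ 0.57055526 -0.24663598  0.0763843 ] [0.78067772 0.19571161 0.19005344] [ 0.01049827 -0.02739812  0.00115458]
```

View pics/w2.png

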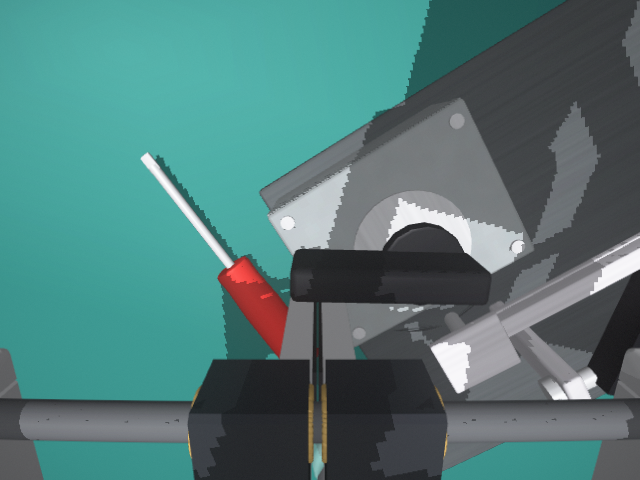

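View pics/s2.png

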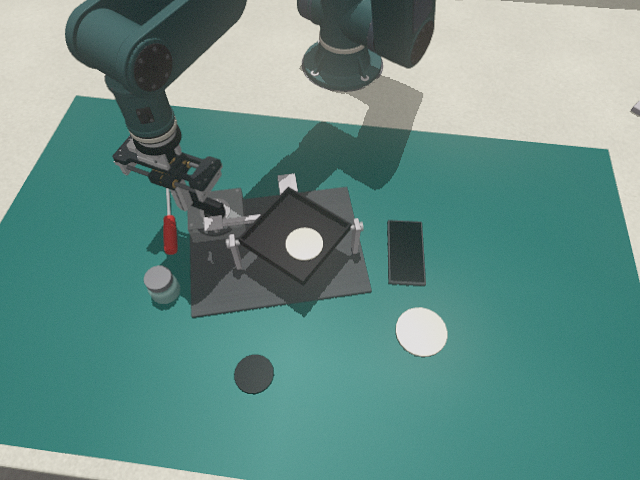

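>>> send_rows(rows=[-0.82,-0.04,0,0,0,-0.86,0,-0.82,-0.04,0,0,0,-0.86,0,-0.82,-0.04,0,0,0,-0.86,0,-0.82,-0.04,0,0,0,-0.86,0,-0.82,-0.04,0,0,0,-0.86,0,-0.82,-0.04,0,0,0,-0.86,0,-0.82,-0.04,0,0,0,-0.86,0,-0.82,-0.04,0,0,0,-0.86,0])

```text
time: 7.4
tool_pos: [0.5644, -0.2469, 0.0766]
ee_rot: [3.141, -0.0, 1.195]
wrist_force: [2.7, 0.2, 0.0]
width: 0.0003
```

>>> send_rows(rows=[-0.82,0.06,0,0,0,-0.86,0,-0.82,0.06,0,0,0,-0.86,0,-0.82,0.06,0,0,0,-0.86,0,-0.82,0.06,0,0,0,-0.86,0,-0.82,0.06,0,0,0,-0.86,0,-0.82,0.06,0,0,0,-0.86,0,-0.82,0.06,0,0,0,-0.86,0,-0.82,0.06,0,0,0,-0.86,0])

```text
time: 8.4
tool_pos: [0.5572, -0.2463, 0.0763]
ee_rot: [-3.14, 0.0, 1.075]
wrist_force: [-0.4, -0.5, 0.5]
width: -0.0001
```

Run:
```python
from h import *
for i in range(3):
    o=get_obs();print(o['tool_pos'],o['wrist_force'])
    save('wrist','w3.png')
```

```text
[ 0.55719762 -0.24626022  0.07629146] [-0.39297374 -0.54220526  0.5106617 ]
[ 0.55713862 -0.24629301  0.07626091] [ 0.21169977 -0.02756759 -0.61691318]
[ 0.55732716 -0.24629956  0.07625887] [0.44138666 0.04820864 0.81292521]
```

View pics/w3.png

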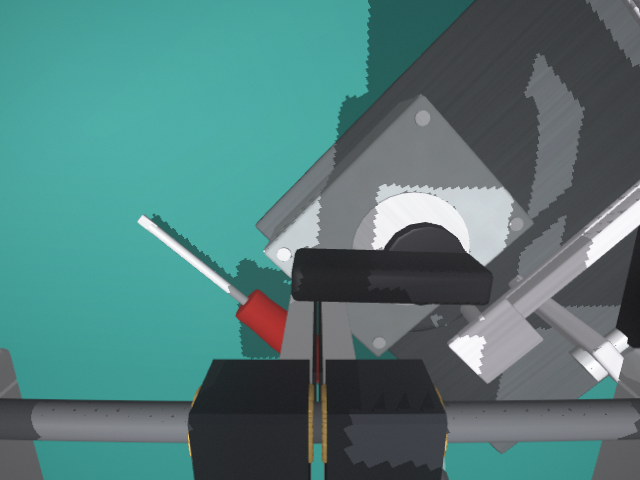

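>>> send_rows(rows=[-0.81,0.16,0,0,0,-0.86,0,-0.81,0.16,0,0,0,-0.86,0,-0.81,0.16,0,0,0,-0.86,0,-0.81,0.16,0,0,0,-0.86,0,-0.81,0.16,0,0,0,-0.86,0,-0.81,0.16,0,0,0,-0.86,0,-0.81,0.16,0,0,0,-0.86,0,-0.81,0.16,0,0,0,-0.86,0])

```text
time: 9.55
tool_pos: [0.5512, -0.2451, 0.0766]
ee_rot: [-3.141, -0.0, 0.955]
wrist_force: [0.7, -1.1, 0.2]
width: 0.0004
```

Run:
```python
from h import *
for i in range(3):
    o=get_obs();print(o['tool_pos'],o['wrist_force'])
    save('wrist','w4.png')
```

```text
[ 0.55122158 -0.2451046   0.0765642 ] [ 0.68852888 -1.09715885  0.21755123]
[ 0.55094372 -0.2450539   0.07648403] [ 0.76925478 -0.58613406  1.01227993]
[ 0.55081782 -0.24503919  0.07633826] [ 0.76429546 -0.05395885  0.5181775 ]
```

View pics/w4.png

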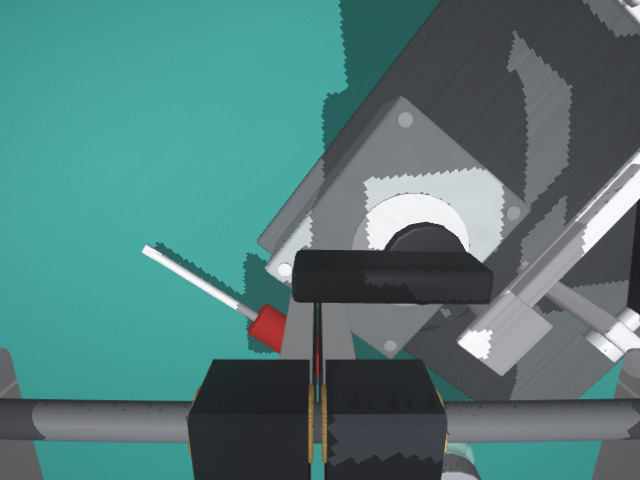

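>>> send_rows(rows=[-0.79,0.25,0,0,0,-0.86,0,-0.79,0.25,0,0,0,-0.86,0,-0.79,0.25,0,0,0,-0.86,0,-0.79,0.25,0,0,0,-0.86,0,-0.79,0.25,0,0,0,-0.86,0,-0.79,0.25,0,0,0,-0.86,0,-0.79,0.25,0,0,0,-0.86,0,-0.79,0.25,0,0,0,-0.86,0])

```text
time: 10.7
tool_pos: [0.5445, -0.2429, 0.0763]
ee_rot: [-3.14, 0.0, 0.835]
wrist_force: [-0.5, -0.3, -1.2]
width: 0.0003
```

Run:
```python
from h import *
for i in range(2):
    o=get_obs();print(o['tool_pos'],o['wrist_force'])
    save('wrist','w5.png')
```

```text
[ 0.54453061 -0.24285423  0.07630233] [-0.5108959  -0.28387164 -1.20624666]
[ 0.5444214  -0.24284671  0.07625284] [ 1.01558730e+00 -3.15491773e-01 -1.22529054e-04]
```

View pics/w5.png

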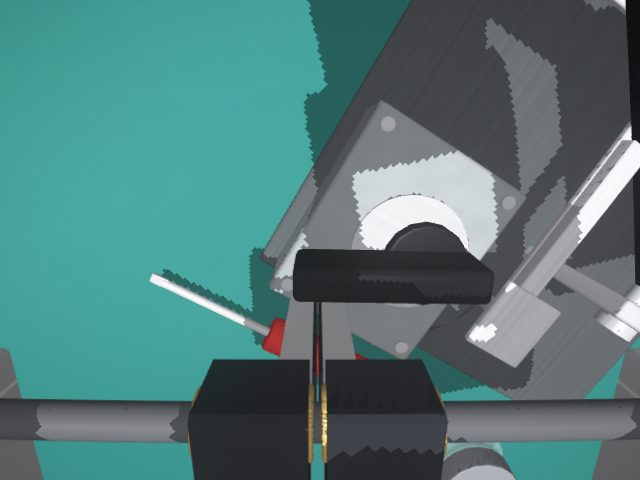

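Still in contact, no run-ahead (bar's near edge still at rows 300–304). Knob now about 1.02.

>>> send_rows(rows=[-0.75,0.35,0,0,0,-0.86,0,-0.75,0.35,0,0,0,-0.86,0,-0.75,0.35,0,0,0,-0.86,0,-0.75,0.35,0,0,0,-0.86,0,-0.75,0.35,0,0,0,-0.86,0,-0.75,0.35,0,0,0,-0.86,0,-0.75,0.35,0,0,0,-0.86,0,-0.75,0.35,0,0,0,-0.86,0])

```text
time: 11.8
tool_pos: [0.5386, -0.2401, 0.0764]
ee_rot: [-3.141, 0.0, 0.715]
wrist_force: [-0.3, -0.4, 0.9]
width: 0.0005
```

Run:
```python
from h import *
for i in range(2):
    o=get_obs();print(o['tool_pos'],o['wrist_force'])
    save('wrist','w6.png')
```

```text
[ 0.53863863 -0.24008378  0.07639682] [-0.2652062  -0.40099853  0.92807692]
[ 0.53862117 -0.24009813  0.07642059] [-0.36781717  0.35521997  0.30573847]
```

View pics/w6.png

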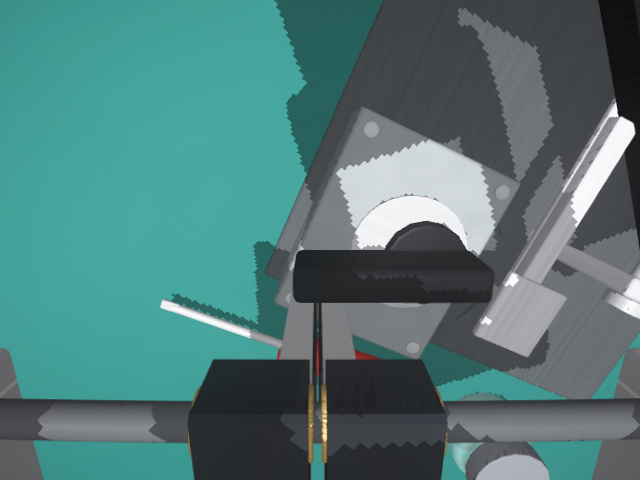

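>>> send_rows(rows=[-0.7,0.43,0,0,0,-0.86,0,-0.7,0.43,0,0,0,-0.86,0,-0.7,0.43,0,0,0,-0.86,0,-0.7,0.43,0,0,0,-0.86,0,-0.7,0.43,0,0,0,-0.86,0,-0.7,0.43,0,0,0,-0.86,0,-0.7,0.43,0,0,0,-0.86,0,-0.7,0.43,0,0,0,-0.86,0])

```text
time: 12.9
tool_pos: [0.5331, -0.2366, 0.0763]
ee_rot: [-3.141, 0.0, 0.595]
wrist_force: [0.4, 0.8, -0.6]
width: 0.0005
```

Run:
```python
from h import *
for i in range(2):
    o=get_obs();print(o['tool_pos'],o['wrist_force'])
    save('wrist','w7.png')
```

```text
[ 0.53306565 -0.23661889  0.07634174] [ 0.36284979  0.78694685 -0.5890193 ]
[ 0.53305379 -0.23660988  0.07633118] [-0.67476061  0.58220546 -1.09742857]
```

View pics/w7.png

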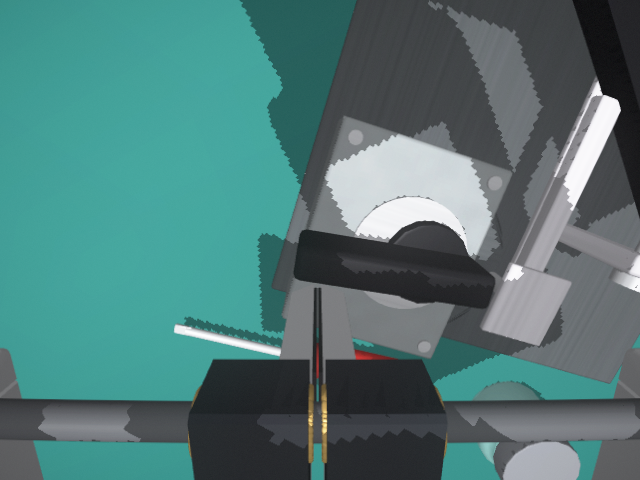

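>>> send_rows(rows=[1,-1.5,8,0,0,0,0,0,0,35,0,0,0,0,0,0,40,0,0,0,0,0,-5,20,0,0,0,10,0,-12,36,0,0,0,10.3,0,-12,40,0,0,0,10.3,0,-12,40,0,0,0,10.3,0,-11,36,0,0,0,10.3,0])

```text
invalid input
```

>>> send_rows(rows=[0,5,0,0,0,10.3,0,0,2,0,0,0,10.3,0,0,0,0,0,0,0,0,0,0,0,0,0,0,0,0,0,0,0,0,0,0,0,0,0,0,0,0,0,0,0,0,0,0,0,0,0,0,0,0,0,0,0])

```text
time: 14.0
tool_pos: [0.5341, -0.2304, 0.0768]
ee_rot: [3.139, -0.0, 0.954]
wrist_force: [4.3, -3.4, -1.5]
width: 0.0007
```

Run:
```python
from fit import *
o=get_obs();print(o['time'],o['tool_pos'],o['ee_rot'],o['wrist_force'],W(133,0,87))
save('wrist','w8.png'); x=save('scene','s8.png')
cv2.imwrite('pics/s8c.png',cv2.resize(x['color'][160:320,130:380,::-1],None,fx=3.2,fy=3.2,interpolation=cv2.INTER_CUBIC))
```

```text
14.0 [ 0.53413431 -0.23043175  0.07684634] [ 3.13949965e+00 -3.04915976e-04  9.54139954e-01] [ 4.32557036 -3.41709131 -1.52568377] [ 0.48258624 -0.06002806  0.087     ]
```

View pics/w8.png

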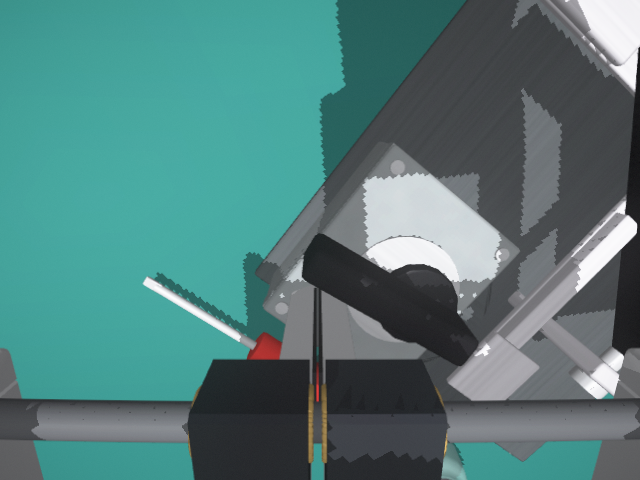

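View pics/s8c.png

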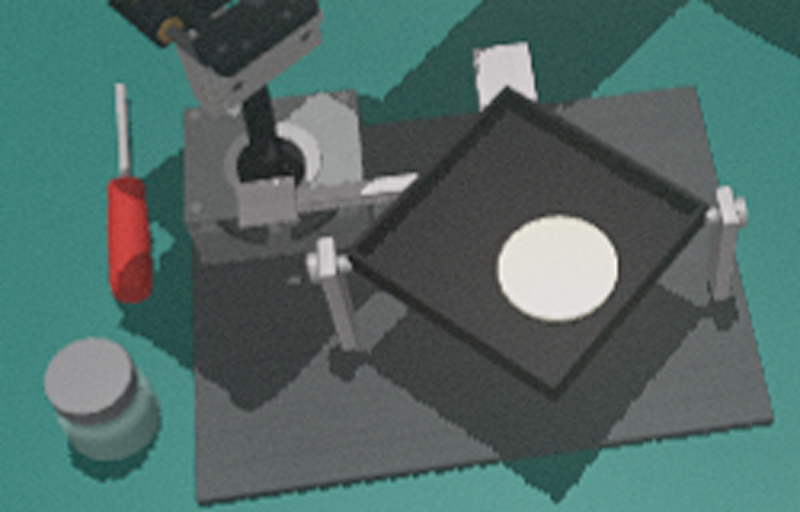

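>>> send_rows(rows=[1,-4,0,0,0,0,0,1,-4,0,0,0,0,0,0,0,30,0,0,0,0,0,0,40,0,0,0,0,0,0,20,0,0,0,0,-12,36,0,0,0,10.3,0,-12,40,0,0,0,10.3,0,-12,40,0,0,0,10.3,0])

```text
time: 15.1
tool_pos: [0.4982, -0.1207, 0.1662]
ee_rot: [-3.14, -0.001, 1.5]
wrist_force: [0.1, 0.5, 0.3]
width: 0.0005
```

>>> send_rows(rows=[-6,20,0,0,0,9,0,-6,20,0,0,0,6,0,-2,12,0,0,0,0,0,0,0,0,0,0,0,0,0,0,0,0,0,0,0,0,0,0,0,0,0,0,0,0,0,0,0,0,0,0,0,0,0,0,0,0])

```text
time: 16.1
tool_pos: [0.4854, -0.0702, 0.1664]
ee_rot: [-3.141, -0.0, 1.756]
wrist_force: [0.4, 0.2, 0.5]
width: 0.0005
```

Run:
```python
from fit import *
o=get_obs();print(o['time'],o['tool_pos'],o['ee_rot'],o['wrist_force'],W(133,0,87))
save('wrist','w9.png'); x=save('scene','s9.png')
cv2.imwrite('pics/s9c.png',cv2.resize(x['color'][160:320,130:380,::-1],None,fx=3.2,fy=3.2,interpolation=cv2.INTER_CUBIC))
x=save('top','t9.png');cv2.imwrite('pics/t9c.png',cv2.resize(x['color'][170:380,270:560,::-1],None,fx=2.75,fy=2.75,interpolation=cv2.INTER_CUBIC))
```

```text
16.1 [ 0.48542318 -0.0702038   0.16642992] [-3.14140649e+00 -1.06562695e-04  1.75578125e+00] [0.37111809 0.23641025 0.48910428] [ 0.48258624 -0.06002806  0.087     ]
```

View pics/w9.png

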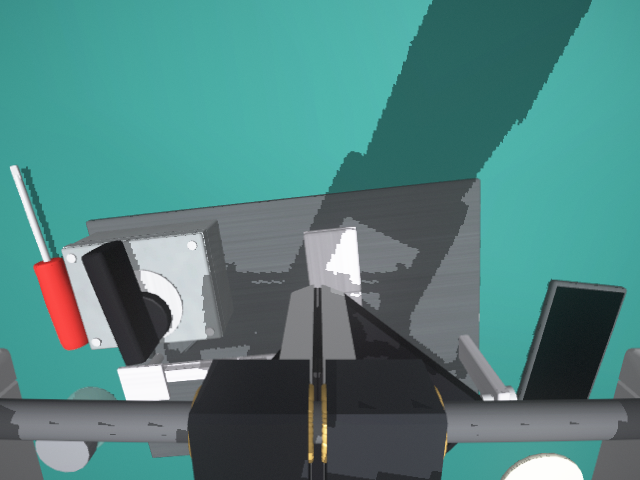

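View pics/s9c.png

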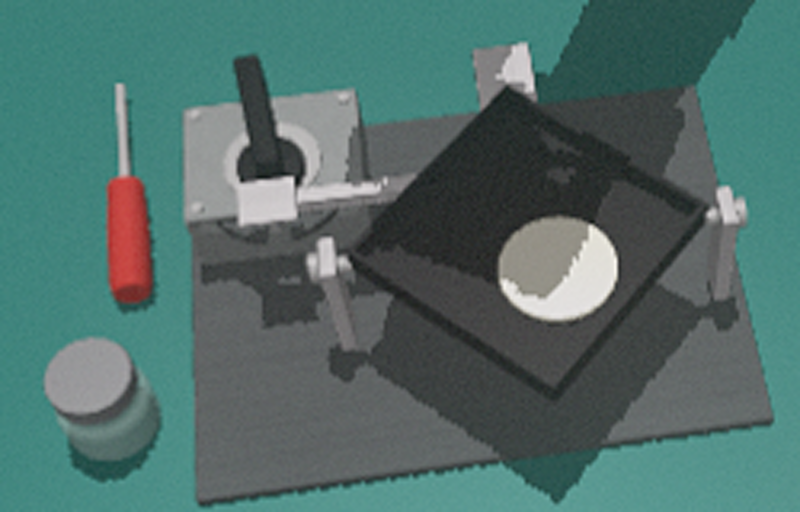

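View pics/t9c.png

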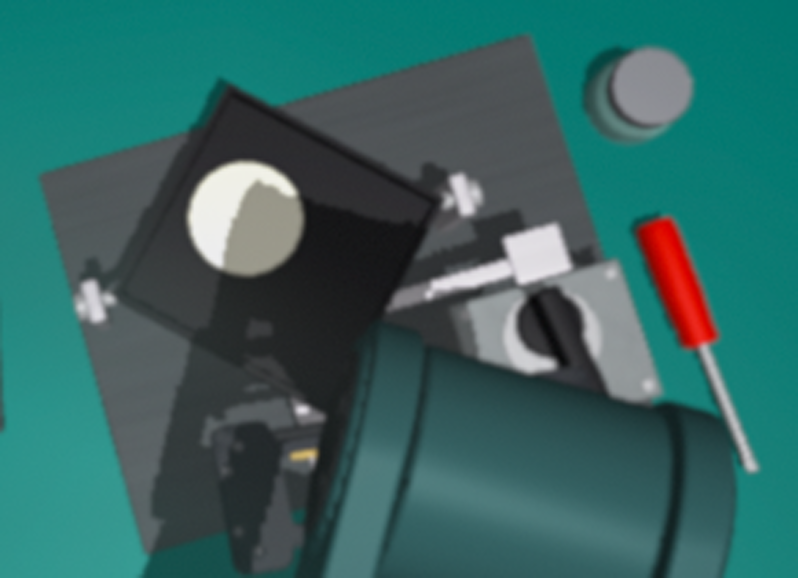

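Run:
```python
from fit import *
from scipy.spatial.transform import Rotation as Ro
ax=W(90,150,84)
s2=pickle.load(open('scene0.pkl','rb'))
for p in[(236,60),(258,57),(247,58)]:
    P=ray(s2,np.array([p])/3.2+(130,160),.1)[0];v=R.T@(P-ax)[:2];print('scene',v*1000,np.arctan2(*v))
w=snapshot('wrist');T=np.array(w['T_tool_cam'])
def wray(px,pos,rpy,z):
    Rt=Ro.from_euler('xyz',rpy).as_matrix()
    p=cv2.undistortPoints(np.array(px,float).reshape(-1,1,2),np.array(w['intrinsics']),np.array(w['distortion'])).reshape(-1,2)
    d=np.c_[p,np.ones(len(p))]@(Rt@T[:3,:3]).T; c=Rt@T[:3,3]+pos
    return c+d*((z-c[2])/d[:,2])[:,None]
import cv2
cv2.imwrite('pics/cmp.png',np.hstack([cv2.resize(cv2.imread('pics/w7.png')[200:330,270:510],(400,217)),cv2.resize(cv2.imread('pics/w9.png')[220:380,60:220],(400,400))[:217]]))
for n,px,pos,rpy in(('w7',[(306,230),(388,243)],(.53306,-.23661,.07634),(-3.141,0,.595)),('w4',[(298,250),(460,251)],(.5510,-.24505,.0764),(-3.141,0,.955)),('w8',[(322,234),(400,268)],(.53413,-.23043,.07685),(3.1395,0,.954)),('w9',[(122,241),(146,297)],(.48542,-.0702,.16643),(-3.1414,0,1.7558))):
    P=wray(px,np.array(pos),rpy,.1);d=P[1]-P[0];v=-R.T@d[:2];print(n,(R.T@(P-ax)[:,:2].T).T*1000,np.arctan2(*v))
```

```text
scene [55.53192136 12.63194395] 1.3471304757011529
scene [55.96624082 -0.82031598] 1.585452613064816
scene [56.14830747  5.90014558] 1.466099107819248
w7 [[ 61.85891645  -5.71038171]
 [ 28.52249578 -10.63306282]] 1.4241890573687221
w4 [[ 57.15567719  24.81600269]
 [  4.80230279 -15.98733404]] 0.9087536788486269
w8 [[ 65.68779066  -5.32126977]
 [ 31.18439608 -13.94030751]] 1.3260034586956453
w9 [[ 68.57648082 -15.4240991 ]
 [ 28.60833259 -22.28087901]] 1.400894160951238
```

View pics/cmp.png

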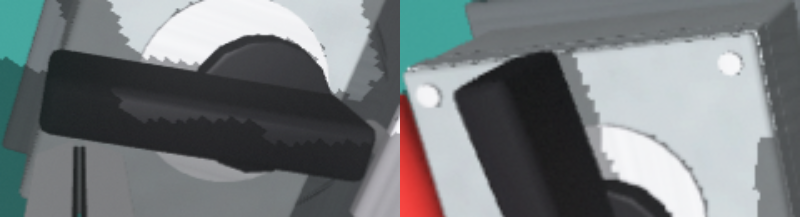

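>>> send_rows(rows=[-2.8,10.2,0,0,0,5.8,0,0,0,-15,0,0,0,0,0,0,-15,0,0,0,0,0,0,-15,0,0,0,0,0,0,-15,0,0,0,0,0,0,-10,0,0,0,0,0,0,0,0,0,0,0,0,0,0,0,0,0,0])

```text
time: 17.3
tool_pos: [0.483, -0.0598, 0.097]
ee_rot: [3.141, 0.0, 1.858]
wrist_force: [-0.1, -0.0, -0.0]
width: 0.0004
```

Run:
```python
from h import *
o=get_obs();print(o['time'],o['tool_pos'],o['ee_rot'],o['wrist_force'])
save('wrist','w10.png')
```

```text
17.3 [ 0.48301883 -0.05984509  0.09700716] [3.14072130e+00 4.09659579e-04 1.85752288e+00] [-0.12260277 -0.03281334 -0.00295454]
```

View pics/w10.png

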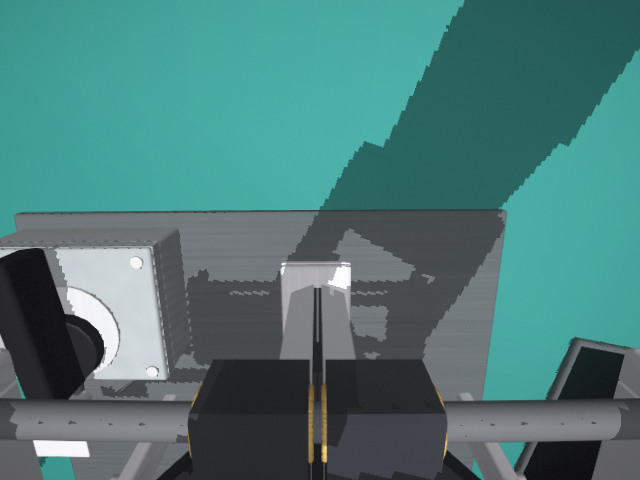

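>>> send_rows(rows=[0,0,-3,0,0,0,0,0,0,-3,0,0,0,0,0,0,-3,0,0,0,0,0,0,-2,0,0,0,0,0,0,-2,0,0,0,0,0,0,-2,0,0,0,0,0,0,-2,0,0,0,0,0,0,-2,0,0,0,0])

```text
time: 18.35
tool_pos: [0.4828, -0.0597, 0.0775]
ee_rot: [3.141, -0.0, 1.858]
wrist_force: [0.0, 0.1, 1.4]
width: 0.0007
```

>>> send_rows(rows=[0.2,0.06,-2,0,0,0,0,0.2,0.06,-2,0,0,0,0,0.2,0.06,-2,0,0,0,0,0.3,0.09,-2,0,0,0,0,0.3,0.09,-2,0,0,0,0,0.3,0.09,-2,0,0,0,0,0.4,0.12,-2,0,0,0,0,0.4,0.12,-2,0,0,0,0])

```text
time: 19.35
tool_pos: [0.4848, -0.0591, 0.0613]
ee_rot: [-3.141, -0.0, 1.858]
wrist_force: [-0.4, 0.1, 2.0]
width: 0.0002
```

Released: the tray gives freely under about 2 N.

>>> send_rows(rows=[0.6,0.18,-2,0,0,0,0,0.6,0.18,-2,0,0,0,0,0.6,0.18,-2,0,0,0,0,0.6,0.18,-2,0,0,0,0,0.7,0.2,-2,0,0,0,0,0.7,0.2,-2,0,0,0,0,0.7,0.2,-2,0,0,0,0,0.7,0.2,-2,0,0,0,0])

```text
time: 20.35
tool_pos: [0.4901, -0.0575, 0.0453]
ee_rot: [-3.141, -0.0, 1.858]
wrist_force: [-2.6, -0.4, 0.1]
width: 0.0006
```

Run:
```python
from h import *
x=save('scene','s11.png')
cv2.imwrite('pics/s11c.png',cv2.resize(x['color'][160:320,130:380,::-1],None,fx=3.2,fy=3.2,interpolation=cv2.INTER_CUBIC))
```

```text
(no output)
```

View pics/s11c.png

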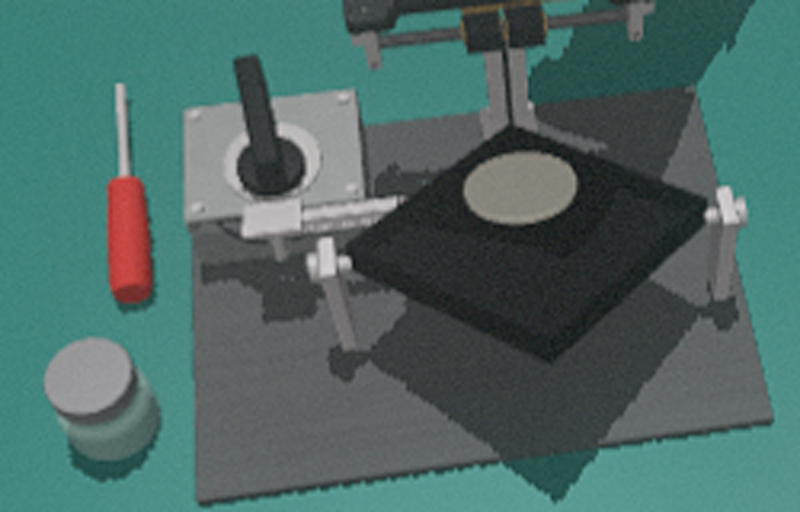

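>>> send_rows(rows=[-1,-0.3,-1,0,0,0,0,-1,-0.3,-1,0,0,0,0,-1,-0.3,-1,0,0,0,0,0,0,-1,0,0,0,0,0,0,-1,0,0,0,0,0,0,-1,0,0,0,0,0,0,-1,0,0,0,0,0,0,0,0,0,0,0])

```text
time: 21.4
tool_pos: [0.4869, -0.0584, 0.0383]
ee_rot: [-3.141, -0.0, 1.858]
wrist_force: [0.9, 0.6, 0.8]
width: 0.0005
```

>>> send_rows(rows=[0,0,-1,0,0,0,0,0,0,-1,0,0,0,0,0,0,-1,0,0,0,0,0,0,-0.5,0,0,0,0,0,0,0,0,0,0,0,0,0,0,0,0,0,0,0,0,0,0,0,0,0,0,0,0,0,0,0,0])

```text
time: 22.4
tool_pos: [0.487, -0.0584, 0.0349]
ee_rot: [-3.141, -0.0, 1.858]
wrist_force: [0.3, -1.4, 1.7]
width: 0.0004
```

>>> send_rows(rows=[0,0,-0.5,0,0,0,0,0,0,-0.5,0,0,0,0,0,0,-0.5,0,0,0,0,0,0,-0.5,0,0,0,0,0,0,0,0,0,0,0,0,0,0,0,0,0,0,0,0,0,0,0,0,0,0,0,0,0,0,0,0])

```text
time: 23.4
tool_pos: [0.4874, -0.0584, 0.0335]
ee_rot: [3.141, 0.0, 1.858]
wrist_force: [-0.3, 1.6, 4.8]
width: 0.0004
```

>>> send_rows(rows=[0,0,-0.5,0,0,0,0,0,0,-0.5,0,0,0,0,0,0,0,0,0,0,0,0,0,0,0,0,0,0,0,0,0,0,0,0,0,0,0,0,0,0,0,0,0,0,0,0,0,0,0,0,0,0,0,0,0,0])

```text
time: 24.4
tool_pos: [0.4876, -0.0584, 0.0333]
ee_rot: [3.14, 0.0, 1.858]
wrist_force: [-1.0, 1.6, 8.5]
width: 0.0004
```

Run:
```python
from h import *
for i in range(3):
    o=get_obs();print(o['tool_pos'],o['wrist_force']); x=save('scene','s12.png')
cv2.imwrite('pics/s12c.png',cv2.resize(x['color'][160:320,130:380,::-1],None,fx=3.2,fy=3.2,interpolation=cv2.INTER_CUBIC))
```

```text
[ 0.48756496 -0.05837581  0.03330244] [-1.0040496   1.5949704   8.49220065]
[ 0.48757567 -0.05838751  0.03330296] [-2.19835645  1.19447728  8.91394903]
[ 0.48756375 -0.05836176  0.03327084] [-1.0550397   0.94352125  8.89616963]
```

View pics/s12c.png

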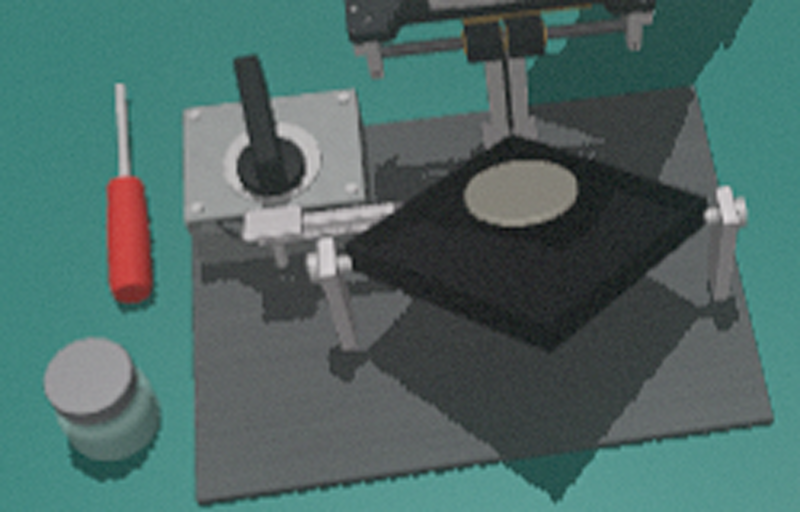

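>>> send_rows(rows=[-0.5,0,3,0,0,0,0,-1,0,10,0,0,0,0,-3,0,25,0,0,0,0,-5,0,40,0,0,0,0,-30,-10,40,0,0,0,0,-50,0,20,0,0,0,0,-20,0,0,0,0,0,0,0,0,0,0,0,0,0])

```text
time: 25.55
tool_pos: [0.3769, -0.0685, 0.1705]
ee_rot: [3.14, 0.001, 1.857]
wrist_force: [0.5, -0.7, 0.4]
width: 0.001
```

Run:
```python
from fit import *
o=get_obs();print(o['time'],o['tool_pos'],o['wrist_force']); x=save('scene','s13.png')
cv2.imwrite('pics/s13c.png',cv2.resize(x['color'][160:320,130:380,::-1],None,fx=3.2,fy=3.2,interpolation=cv2.INTER_CUBIC))
x=save('top','t13.png');cv2.imwrite('pics/t13c.png',cv2.resize(x['color'][170:380,270:560,::-1],None,fx=2.75,fy=2.75,interpolation=cv2.INTER_CUBIC))
th=.42;c,s_=np.cos(th),np.sin(th)
def tilt(r,y,h): return W(r*c+h*s_,y,85+h*c-r*s_)
sc=pickle.load(open('scene0.pkl','rb'))
# floor top: unknown height; tab end corner, corner rim, plate at low corner
for n,q in(('tabend',(148,0,2)),('+x rim',(106,0,14)),('-x rim',(-106,0,14)),('low',(51,0,5))):
    P=tilt(*q); print(n,'scene',(proj(sc,P)[0]-(130,160))*3.2,'top',(proj(s,P)[0]-(270,170))*2.75)
```

```text
25.55 [ 0.37691699 -0.06848866  0.17046396] [ 0.46883754 -0.73375251  0.40889391]
tabend scene [506.50270507 114.51435243] top [330.87467952 461.06466514]
+x rim scene [510.11524127 128.92864855] top [319.87467887 409.92694565]
-x rim scene [544.28510097 322.42040594] top [239.09989246  88.45421476]
low scene [519.12537318 184.82591054] top [297.06698403 325.26309373]
```

View pics/s13c.png

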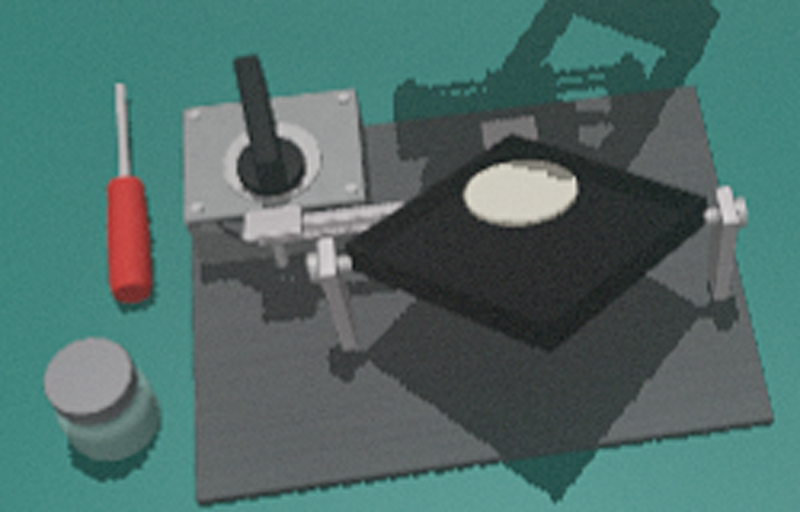

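View pics/t13c.png

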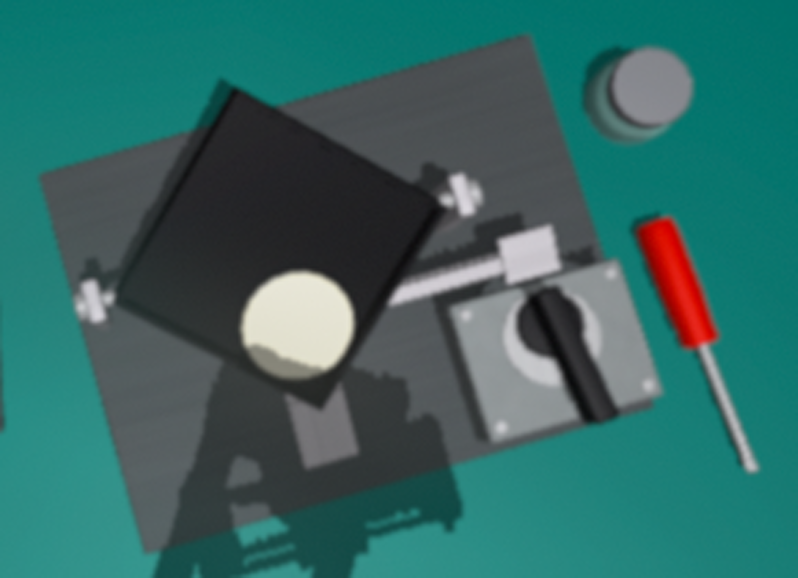

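```bash
python3 -c "
from h import *
print(close_job())"
```

```text
the job is handed in; nothing more can be done
None
```

The tray is tipped all the way, the white plate lies in the low corner by the tab, and the job is handed in after about 26 s on the robot's clock.

**Knob:** I pushed it clockwise with the shut fingers, in steps of 0.12 rad after a first one of 0.24. The drag was about 2–3 N at first. Later force readings were too noisy to show the dip, so the wrist picture settled it. At about 1.25 rad the bar had run about 8° ahead of the fingers and stopped by itself near 1.4 rad, the notch.

**Tab:** The tray gave freely under about 2 N. I pressed until it stopped moving and the force rose to about 9 N, which I took as the hard stop, then let go and backed away.

**Last checks:**
- **Tray and plate:** After letting go, the top picture shows the tab end and the plate within 1–2 pixels (of a 2.75× enlarged crop) of where they should be at 0.42 rad. In the scene picture the rim corner was about 6 pixels (3.2× crop) off, and I put that down to calibration.
- **Bystanders:** The jar and screwdriver look unmoved. The phone was outside the last close-ups, but nothing went near it.

**What went wrong:**
- **Refused move:** One move call was refused because a row had one number too many, and the call sent after it pressed the settled knob with about 5.5 N. I backed off at once. The knob angle then measured the same as before (1.40 against 1.42 rad), and the tray was free.
- **Sideways force:** During the press I once read a sideways force of 2.6 N on the fingers and moved them 3 mm outward; it went away.

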